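# Clamp the opened bottle and snap its protective cap on

### The job

Close the opened amber multi-dose bottle: first push the red tab of the bottle clamp toward the bottle until the sliding jaw clicks home and holds the bottle upright in the white vee, then take the blue snap cap from the steel dish by its hub, set it square on the bottle's metal rim and press straight down through the click until the cap is fully down. Do not let go: finish while still pressing the seated cap firmly down with the gripper, and leave the tape, timer, forceps and gauze where they are.

Things in the scene. Friction and masses are not known exactly. Their poses are not given: they have to be found in the camera images.
- clamp: Bottle clamp, fixed: aluminium base 180 x 92 mm, top 12 mm above the table, with two guide rails (30 mm high) and a white vee block (46 mm high). Origin on the table under the axis that a clamped bottle takes; its +x axis is the way the jaw closes (from the red tab to the vee block), z up. The base reaches from x = -128 to +52 mm.
- seat_pad: Black rubber disc, 34 mm across and 3 mm thick, fixed on the base under the bottle; its top, on which the bottle stands, is 15 mm above the table. Origin: centre of its underside, 12 mm above the clamp's origin.
- jaw (a joint): Sliding jaw of the clamp: 0 = open, 0.035 m = home at its stop, detent engaged; it moves along the clamp's +x and starts at 0 to 0.012. About 1 N moves it; from 0.026 on a spring roller resists with up to 9 N, gives way at 0.032 and then draws the jaw on to its rigid stop and keeps it there. At home the bottle has about 0.5 mm of play.
- jaw_tab (a point): Middle of the rear face (away from the bottle) of the jaw's red push tab, 45 mm above the table. The tab is an upright plate 8 mm thick along the slide, 34 mm wide, its top 57 mm up; its rear face is 80 mm behind the bottle's axis when home. Push here along the clamp's +x; behind it only the flat base lies below.
- bottle: Amber glass bottle with a white label, loose, 0.14 kg, standing on the seat pad between jaw and vee, a few mm short of the vee. Body 46 mm across, 92 mm high in all; neck 25 mm across; metal crimp rim 32 mm across from 80 to 92 mm up, bevelled to 26 mm across at its flat top. Origin: centre of its underside, z along its axis.
- cap: Blue snap cap, loose, 76 g, standing on its claws in the dish. Origin: on its axis at the claw tips, z up. Four spring claws (at its +-x and +-y sides) and a skirt hang below a disc 43 mm across; the disc's underside (ceiling) is at 17.2 mm, its top at 20.5 mm; the grip hub stands on it. Fully seated, the ceiling rests on the bottle's rim and the cap's origin is 74.8 mm above the bottle's.
- bottle_rim (a point): Centre of the flat top of the bottle's metal rim, 92 mm above the bottle's origin. The cap's claws meet the bevel when the cap's origin is 2 mm below this point. Pushing on takes 8 to 17 N until the claws have spread (6 to 8 mm below), then only about 4 N, until at 15 mm below they spring in under the rim; seated is 17.2 mm below. The cap centres itself from up to 2 mm off.
- cap_hub (a point): Centre of the top of the cap's ribbed grip hub, 42 mm above the cap's origin. The hub is 24 mm across and 21.5 mm high. Grip the hub only: the claws below must be free to spread.
- dish: Round steel dish, fixed, 90 mm across the rim, 13 mm high, inner floor 3 mm above the table; the cap stands in it. Origin: centre of its underside.
- tape_roll: Roll of white paper tape lying flat, 58 mm across, 26 mm high; bystander, to be left alone. Origin: centre of its underside.
- timer: White wedge-shaped timer, 38 x 72 x 52 mm high; bystander, to be left alone. Origin: centre of its underside.
- forceps: Steel dressing forceps lying flat, 141 mm long along its y, 10 mm high; bystander, to be left alone. Origin: centre of its underside.
- gauze: Sealed paper gauze pack lying flat, 58 x 59 x 12 mm; bystander, to be left alone. Origin: centre of its underside.

How it is judged:
On the way, in this order (a step that is already met when the one before it is completed fails the run):
1. the jaw has clicked home and holds the bottle upright in the vee (value of joint jaw above 0.0333 m and horizontal distance between bottle and seat_pad below 0.003 m and angle between bottle's own z axis and vertical below 0.05 rad and z of bottle in the frame of seat_pad below 0.006 m), for 0.2 s.
2. the cap is snapped fully down on the clamped bottle (value of joint jaw above 0.0333 m and z of cap in the frame of bottle below 0.0767 m and horizontal distance between cap and bottle below 0.003 m and angle between the z axis of cap and the z axis of bottle, either way round below 0.06 rad), for 0.2 s.
At the end, for the whole second after the job is handed in: Jaw home (over 33.3 mm); bottle on the seat pad within 3 mm of centre and 0.05 rad of upright; cap origin under 76.7 mm above the bottle's, within 3 mm of its axis, 0.06 rad square; gripper still pressing: over 4 N between fingers and cap, over 5 N between bottle and seat pad (all of step 2 and horizontal distance between bottle and seat_pad below 0.003 m and angle between bottle's own z axis and vertical below 0.05 rad and z of bottle in the frame of seat_pad below 0.006 m and contact force between bottle and seat_pad above 5 N and contact force between the fingers and cap above 4 N); the arm keeps its last pose, push and grip.
It fails at once if the bottle is tipped or lifted out of the clamp (angle between bottle's own z axis and vertical above 0.3 rad or z of bottle in the frame of seat_pad above 0.02 m).
It fails at once if the tape roll is disturbed (distance of tape_roll from where it was at the start of the episode above 0.03 m).
It fails at once if the timer is disturbed (distance of timer from where it was at the start of the episode above 0.03 m).
It fails at once if the forceps is disturbed (distance of forceps from where it was at the start of the episode above 0.03 m).
It fails at once if the gauze pack is disturbed (distance of gauze from where it was at the start of the episode above 0.03 m).
It also fails if it takes over 53 s, if anything falls off the work surface, if the arm or the gripper's body presses on something with over 40 N, if the wrist force passes 120 N, or if a joint passes its speed limit or range.

### The arm

A 6-joint arm with a two-finger parallel gripper is mounted at the origin on the work surface; the furniture and walls round the work are solid. World frame = base frame: x ahead of the robot, y to its left, z up, the work surface at z = 0. Lengths are in m, angles in rad, forces in N, time in s.
With the tool pointing down it reaches from about 0.4 to 0.825 m from the base axis. Payload 7 kg.
Tool frame: the origin (TCP) lies between the finger pads; the fingertips stand 14 mm ahead of it and the grasp point (between the pads) lies 5 mm behind it; z points along the fingers, y is the direction in which the jaws open and shut (so a half turn about z gives the same grasp; the last joint's range is limited). The gripper opens to 88 mm and grips with 3 to 60 N. Pads are 19 mm wide; open, the fingers measure 130 mm over their backs; the gripper's body (78 mm by 193 mm) begins 47 mm behind the grasp point.
Start: joints at [0.288, 0.359, 0.012, 0, -1.224, -0.288], TCP at [0.675, -0, 0.241] pointing down, gripper open.
Joint ranges: [-3.07, 3.07], [-1.43, 2.12], [-1.02, 1.25], [-3.03, 1.67], [-3.05, -0], [-3.03, 3.03]. Speed limits (rad/s): [2.39, 2.39, 3.01, 3.14, 3.14, 3.14].

### API

Orientations are given as a rotation vector (axis times angle).
In Python, from bench import robot gives the robot as it stands.
- The arm moves only by the tool arm_command, never from a script. Its argument "moves" is one flat list of numbers, 7 for each row, row after row: the turn, a rotation vector about the tool's x, y, z in degrees, then the shift along the tool's x, y, z in cm, then the opening in per cent of the stroke, from 0 (shut) to 100 (fully open). A call has 1 to 8 rows; each row shifts and turns the commanded pose from where the row before left it, along the tool's axes as they then stand; what a row does not reach is not made up. A row lasts 1/8 s, in which the tool goes at most 62.5 mm and 10.7 degrees, less where a joint would pass 70% of its speed; a pose out of reach is approached as far as the arm can. A call is refused whole if a number of a shift passes 6.25 or a number of a turn 10.7, either way. A call with a gripper value outside its range is refused whole. The fingers move at their own pace and stop on an object; "newtons" is the grip in N (left out, the last holds). Time passes only in rows, so rows that do not move let the fingers close. It gives the time, the measured TCP pose, the force and the opening at its end, in the units of the state.
- robot.get_obs(): the state, without advancing time (a new reading comes with each control period).
- robot.read_camera(name): name is "side" or "top" or "wrist"; returns the picture (420x560x3 uint8, red, green, blue); there is no depth.
- robot.get_calibration(name): a dict with "K" (3x3 intrinsics, pixels), "R" (3x3) and "t" (3): a world point X has camera coordinates R X + t. Camera axes: x right, y down, z forward; pixel columns grow to the right and rows downward; lengths in m; the calibration is good to about 2 mm. The wrist camera is an equidistant fisheye: a pixel r from the principal point sees the ray r / f radians off the axis. A picture is of the moment at which its call begins: read the wrist's pose just before it. get_calibration takes no time and is no camera call; for the wrist camera it gives the pose at the moment of the call.
- robot.hand_in(): hands the job in, once; it reports no verdict.
Trained networks look in the newest picture that a camera, given by its name, has taken for a name from the list of things; names that differ only in an ending like _2 or _b are one class to them, and where a whole thing is asked for, a point or a joint stands for the part that bears it (a point fixed in the world has none). Each returns a list of dicts, best first, with "p" (0 to 1); they miss things now and then, are a little off and sometimes report something else, mostly with a low value. They report only what shows in the picture. A call takes as long as a camera call.
- robot.regions_of(camera, name): "region" (420x560 bool, what is visible of it) and "box" ([left, top, right, bottom] as shares, 0 to 1, of the picture: columns of its width, rows of its height, round what is visible of it).
- robot.landmark_of(camera, name): "point" ([column, row] as shares, 0 to 1, of the picture: columns of its width, rows of its height: a listed point, or the origin of a listed thing).
The state is a dict: "time_s": time; "q": joint angles; "joint_vel": joint speeds; "joint_torque": joint torques, N m; "position": TCP position; "tool_rot": TCP orientation; "wrist_force": force on the tool from outside, world axes, zero at the start; "wrist_torque": the same for the moment, N m; "finger_gap": opening from 0.0 (shut) to 1.0 (fully open).
Only numpy, scipy, OpenCV 4.12 (cv2) and the standard library are available. Lean on these libraries where they do the work, as an engineer would, in place of code of your own. Each camera call takes 0.05 s, during which the arm holds its last target. There are 200 camera calls.

## Working session

There is one attempt and no reset: what is moved stays moved. The work goes in short steps, Python scripts to look and compute and a tool call to move; the robot and the scene stay as the last step left them, time stands still between calls to the robot, and variables do not carry over. Pictures are saved under pics/ and viewed, on a budget of 10 in all, crops included, one or two more only if the job needs it, and the job is handed in when it is done.

Besides the shell and the picture viewer there is one more tool, called after "Request:" as name(argument=value, ...) on one line, values as JSON. arm_command: Moves the arm, as the interface text tells. Its arguments: {"type":"object","properties":{"moves":{"type":"array"},"newtons":{"type":"number"}},"required":["moves"]}

```bash
mkdir -p pics; ls
cat > h.py <<'E'
import numpy as np, cv2
from scipy.spatial.transform import Rotation as Rn
from bench import robot
W,H=560,420
def ray(cam,uv,c=None):
    c=c or robot.get_calibration(cam);K,R,t=map(np.array,(c["K"],c["R"],c["t"]))
    x=(uv[0]-K[0,2])/K[0,0];y=(uv[1]-K[1,2])/K[1,1]
    if cam=="wrist":
        r=np.hypot(x,y); d=np.array([x/r*np.sin(r),y/r*np.sin(r),np.cos(r)]) if r>1e-9 else np.array([0,0,1.])
    else: d=np.array([x,y,1.])
    d=R.T@d; return -R.T@t, d/np.linalg.norm(d)
def tri(rays):
    A=sum(np.eye(3)-np.outer(d,d) for o,d in rays);b=sum((np.eye(3)-np.outer(d,d))@o for o,d in rays)
    return np.linalg.solve(A,b)
def atz(r,z): o,d=r; return o+d*(z-o[2])/d[2]
E
python3 - <<'E'
from h import *
o=robot.get_obs();print(o["position"],o["tool_rot"],o["time_s"])
cs=["top","side","wrist"];ims={c:robot.read_camera(c) for c in cs}
for c in cs: cv2.imwrite(f"pics/{c}0.png",ims[c][...,::-1])
for n in ["clamp","jaw_tab","bottle","bottle_rim","cap_hub","cap","dish","tape_roll","timer","forceps","gauze","seat_pad"]:
    for c in cs:
        L=robot.landmark_of(c,n)
        for l in L[:1]:
            uv=np.array(l["point"])*[W,H]; z={"jaw_tab":.045,"bottle_rim":.107,"cap_hub":.045,"bottle":.015,"cap":.003,"seat_pad":.012}.get(n,0)
            print(n,c,round(l["p"],2),uv.round(1),atz(ray(c,uv),z).round(4))
print(robot.get_obs()["time_s"])
E
```

```text
pics
[ 6.74535788e-01 -2.14027540e-05  2.39643422e-01] [ 2.22046351e+00 -2.22071257e+00 -1.67133968e-03] 0.0
clamp top 0.7 [272.8 186.4] [ 0.625  -0.0358  0.    ]
clamp side 0.71 [319.9 227.2] [ 0.6313 -0.0397  0.    ]
clamp wrist 0.58 [310.8 144.2] [ 0.6309 -0.038   0.    ]
jaw_tab top 0.79 [276.8 227.1] [ 0.5113 -0.0461  0.045 ]
jaw_tab side 0.91 [271.5 221.1] [ 0.519  -0.0394  0.045 ]
jaw_tab wrist 0.95 [413.6 153.3] [ 0.5183 -0.0369  0.045 ]
bottle top 0.66 [344.3 166.1] [ 0.6763 -0.2255  0.015 ]
bottle side 0.92 [318.8 224.6] [ 0.6246 -0.0474  0.015 ]
bottle wrist 0.59 [320.9 144.6] [ 0.6211 -0.0394  0.015 ]
bottle_rim top 0.65 [275.5 180.9] [ 0.6187 -0.0433  0.107 ]
bottle_rim side 0.91 [317.1 188.3] [ 0.6183 -0.039   0.107 ]
bottle_rim wrist 0.7 [335.5 155.6] [ 0.621  -0.0408  0.107 ]
cap_hub top 0.66 [368.5 238.8] [ 0.4805 -0.2792  0.045 ]
cap_hub side 0.74 [292.2 306.3] [ 0.4785 -0.2745  0.045 ]
cap top 0.59 [361.6 241.5] [ 0.4769 -0.2686  0.003 ]
cap side 0.73 [287.2 321.1] [ 0.4722 -0.2695  0.003 ]
cap wrist 0.75 [297.6 312.7] [0.6412 0.1998 0.003 ]
dish top 0.69 [362.7 235.7] [ 0.4924 -0.2724  0.    ]
dish side 0.67 [295.6 321.1] [ 0.4875 -0.2718  0.    ]
tape_roll side 0.97 [236.5 172.9] [0.5143 0.2257 0.    ]
tape_roll wrist 0.82 [383.4 313.3] [0.5091 0.2104 0.    ]
timer top 0.77 [343.3 168.5] [ 0.6731 -0.2247  0.    ]
timer side 0.57 [380.4 281.2] [ 0.6796 -0.2295  0.    ]
forceps top 0.42 [300.8 285. ] [ 0.3645 -0.1079  0.    ]
forceps side 0.74 [206.2 274.7] [ 0.3611 -0.1067 -0.    ]
forceps wrist 0.56 [498.1 105. ] [ 0.3656 -0.1071  0.    ]
gauze top 0.72 [184.6 183.8] [0.6326 0.1986 0.    ]
gauze side 0.55 [282.5 169.4] [0.6304 0.2052 0.    ]
gauze wrist 0.64 [299.6 312.9] [ 0.6379  0.2024 -0.    ]
seat_pad side 0.57 [318.6 227.6] [ 0.6218 -0.0533  0.012 ]
seat_pad wrist 0.64 [381.9 313.7] [0.5165 0.2018 0.012 ]
1.95
```

```bash
python3 -c "
import cv2,numpy as np
a=[cv2.imread(f'pics/{c}0.png') for c in ('top','side','wrist')]
s=a[1]
t=cv2.resize(a[0][100:310,160:440],(400,300));u=cv2.resize(s[130:340,170:450],(400,300))
w=cv2.resize(a[2],(400,300));x=cv2.resize(a[2][60:240,270:510],(400,300))
cv2.imwrite('pics/m0.png',np.vstack([np.hstack([t,u]),np.hstack([w,x])]))"
```

```text
(no output)
```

View pics/m0.png

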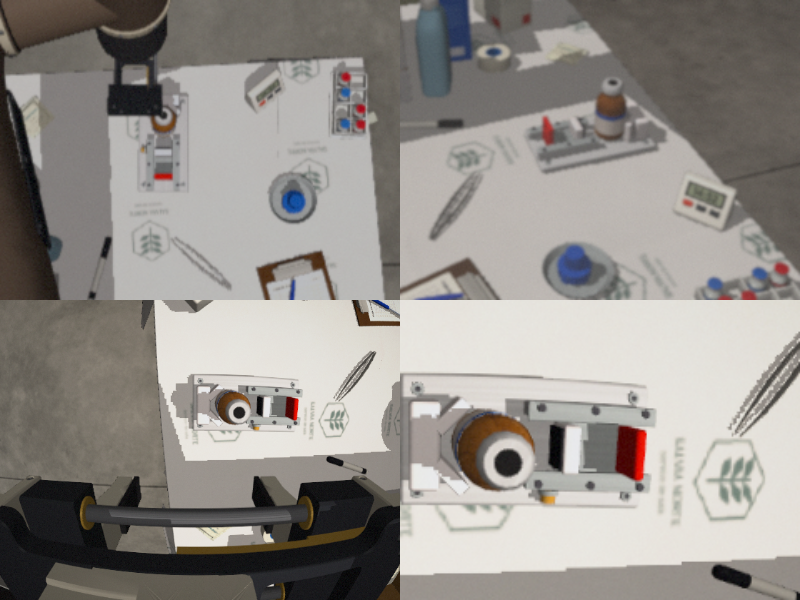

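Layout is clear: clamp near (0.62,-0.04) with the jaw closing about along +x, and the cap in the dish near (0.48,-0.275). I'll measure the clamp's yaw from a rectified wrist view.

```bash
cat >> h.py <<'E'
def ortho(im,c,x0,y0,z,w,h,s):  # col -> +x, row -> -y ; s px per m
    K,R,t=map(np.array,(c["K"],c["R"],c["t"]))
    u,v=np.meshgrid(np.arange(w),np.arange(h));P=np.stack([x0+u/s,y0-v/s,np.full(u.shape,z)],-1)@R.T+t
    th=np.arctan2(np.hypot(P[...,0],P[...,1]),P[...,2]);ph=np.arctan2(P[...,1],P[...,0])
    return cv2.remap(im,(K[0,0]*th*np.cos(ph)+K[0,2]).astype(np.float32),(K[1,1]*th*np.sin(ph)+K[1,2]).astype(np.float32),cv2.INTER_LINEAR)
E
python3 - <<'E'
from h import *
c=robot.get_calibration("wrist");o=robot.get_obs();im=robot.read_camera("wrist")
Rt=Rn.from_rotvec(o["tool_rot"]).as_matrix();C=-np.array(c["R"]).T@np.array(c["t"])
print("cam in tool",Rt.T@(C-o["position"]),"axis",Rt.T@np.array(c["R"])[2])
a=ortho(im,c,.49,.03,.012,400,300,2000);b=ortho(im,c,.49,.03,.057,400,300,2000)
cv2.imwrite("pics/or.png",np.vstack([a,b])[...,::-1])
hsv=cv2.cvtColor(b,cv2.COLOR_RGB2HSV);m=((hsv[...,0]<8)|(hsv[...,0]>172))&(hsv[...,1]>150)&(hsv[...,2]>60)
v,u=np.nonzero(m);r=cv2.minAreaRect(np.stack([u,v],1).astype(np.float32));bx=cv2.boxPoints(r);print(r,[(.49+p[0]/2000,.03-p[1]/2000) for p in bx])
# rear edge line of red
pts=np.array([(v_,u[v==v_].min(),u[v==v_].max()) for v_ in np.unique(v)]);print(pts[::6].tolist())
E
```

```text
cam in tool [ 0.0832639   0.00071017 -0.14535798] axis [-3.04372488e-01  5.58654988e-04  9.52552926e-01]
((80.5, 140.0), (67.99998474121094, 38.99999237060547), 90.0) [(np.float32(0.5205), np.float32(-0.023000004)), (np.float32(0.54), np.float32(-0.023000004)), (np.float32(0.54), np.float32(-0.056999996)), (np.float32(0.5205), np.float32(-0.056999996))]
[[106, 64, 72], [112, 61, 85], [118, 62, 99], [124, 62, 100], [130, 61, 100], [136, 61, 99], [142, 61, 99], [148, 62, 100], [154, 61, 100], [160, 61, 100], [166, 61, 99], [172, 73, 99]]
```

View pics/or.png

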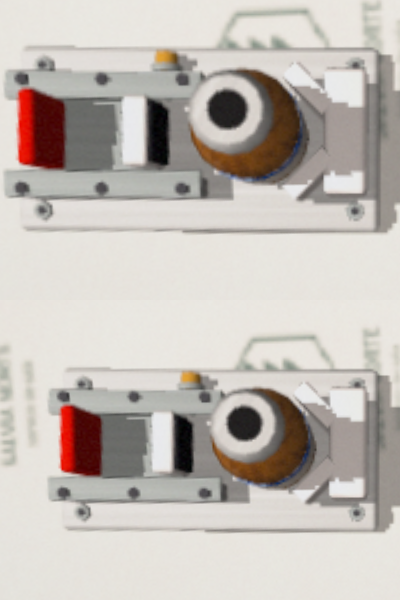

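Yaw is about 0°, the clamp axis is at (0.628,-0.0395), and the tab's rear face is at x≈0.5205, y≈-0.040. I'll turn the tool 90° so the narrow body side faces the bottle, and close the fingers.

Request:
arm_command(moves=[0,0,10.5,0,0,0,0,0,0,10.5,0,0,0,0,0,0,10.5,0,0,0,0,0,0,10.5,0,0,0,0,0,0,10.5,0,0,0,0,0,0,10.5,0,0,0,0,0,0,10.5,0,0,0,0,0,0,10.5,0,0,0,0], newtons=40)

```text
time_s: 3.0
position: [0.675, 0.0, 0.2406]
tool_rot: [-0.155, 3.138, 0.0]
wrist_force: [-0.3, -0.5, 0.3]
finger_gap: 0.153
```

Request:
arm_command(moves=[0,0,6,4,0,0,0,0,0,0,5,-1,0,0,0,0,0,5,-1.5,0,0,0,0,0,4.5,-1.5,0,0,0,0,0,0,0,5,0,0,0,0,0,0,5,0,0,0,0,0,0,4,0,0,0,0,0,0,2,0])

```text
time_s: 4.0
position: [0.4891, -0.0445, 0.0787]
tool_rot: [-0.0, -3.139, 0.001]
wrist_force: [-0.6, 0.7, 0.1]
finger_gap: 0.003
```

Request:
arm_command(moves=[0,0,0,0,0.45,1.5,0,0,0,0,0,0,1.5,0,0,0,0,0,0,0,0,0,0,0,-1,0,0,0,0,0,0,-0.5,0,0,0,0,0,0,-0.5,0,0,0,0,0,0,-0.4,0,0,0,0,0,0,0,0,0,0])

```text
time_s: 5.0
position: [0.5145, -0.0397, 0.0506]
tool_rot: [0.0, 3.141, 0.0]
wrist_force: [0.5, -0.2, 0.1]
finger_gap: 0.005
```

Request:
arm_command(moves=[0,0,0,-0.5,0,0,0,0,0,0,-0.5,0,0,0,0,0,0,-0.4,0,0,0,0,0,0,-0.3,0,0,0,0,0,0,0,0,0,0])

```text
time_s: 5.62
position: [0.5305, -0.0399, 0.0503]
tool_rot: [-0.001, -3.14, 0.0]
wrist_force: [-3.2, -0.0, 3.0]
finger_gap: 0.003
```

Request:
arm_command(moves=[0,0,0,-0.25,0,0,0,0,0,0,-0.25,0,0,0,0,0,0,-0.2,0,0,0,0,0,0,-0.2,0,0,0,0,0,0,0,0,0,0])

```text
time_s: 6.25
position: [0.5373, -0.04, 0.0501]
tool_rot: [-0.001, -3.136, 0.001]
wrist_force: [-11.9, 2.8, 8.2]
finger_gap: 0.005
```

Request:
arm_command(moves=[0,0,0,-0.2,0,0,0,0,0,0,0,0,0,0,0,0,0,0,0,0,0])

```text
time_s: 6.62
position: [0.5374, -0.0402, 0.0498]
tool_rot: [-0.002, -3.133, 0.001]
wrist_force: [-17.1, 3.3, 12.8]
finger_gap: 0.001
```

Request:
arm_command(moves=[0,0,0,1.5,0,0,0,0,0,0,1.5,0,0,0,0,0,0,0,0,-4,0,0,0,0,0,0,-6,0,0,0,0,0,0,-4,0,0,0,0,0,0,0,0])

```text
time_s: 7.38
position: [0.5142, -0.0392, 0.1944]
tool_rot: [-0.001, 3.133, 0.003]
wrist_force: [0.0, -0.5, -1.2]
finger_gap: 0.003
```

Run:
```python
from h import *
o=robot.get_obs();print(o["position"])
c=robot.get_calibration("wrist");im=robot.read_camera("wrist");s=robot.read_camera("side");t=robot.read_camera("top")
for n,z in [("jaw_tab",.045),("bottle_rim",.107),("cap_hub",.045)]:
    rs=[]
    for cam in ["side","top","wrist"]:
        for l in robot.landmark_of(cam,n)[:1]:
            r=ray(cam,np.array(l["point"])*[W,H],c if cam=="wrist" else None)
            print(n,cam,round(l["p"],2),np.round(np.array(l["point"])*[W,H],1),atz(r,z).round(4))
            if l["p"]>.5: rs.append(r)
    if len(rs)>1: print("  tri",tri(rs).round(4))
a=ortho(im,c,.49,.03,.057,400,300,2000)
cv2.imwrite("pics/a1.png",np.hstack([a,cv2.resize(s[150:285,230:410],(400,300))])[...,::-1])
```

```text
[ 0.51423185 -0.0392164   0.19440022]
jaw_tab wrist 0.88 [275.5 228.5] [ 0.5486 -0.0386  0.045 ]
bottle_rim side 0.76 [322.1 188.1] [ 0.6283 -0.0417  0.107 ]
bottle_rim top 0.7 [343.8 166.1] [ 0.6554 -0.2117  0.107 ]
bottle_rim wrist 0.52 [275.7 332.4] [ 0.6268 -0.0385  0.107 ]
  tri [ 0.6067 -0.1181  0.1666]
cap_hub side 0.77 [293.1 306.9] [ 0.4795 -0.2763  0.045 ]
cap_hub top 0.61 [368.8 238.5] [ 0.4813 -0.2801  0.045 ]
cap_hub wrist 0.71 [ 55.3 166.4] [ 0.4805 -0.2771  0.045 ]
  tri [ 0.4803 -0.2781  0.0458]
```

View pics/a1.png

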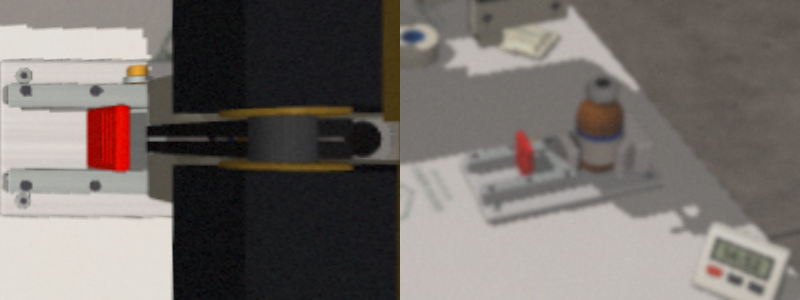

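Jaw is home: tab at x≈0.5486 and rim at (0.628,-0.040), 80 mm apart as specified. On to the cap.

Request:
arm_command(moves=[0,0,0,0.8,-5,0,65,0,0,0,0.8,-6,0,65,0,0,0,0.8,-6,0,65,0,0,0,0.8,-5,0,65,0,0,0,0.2,-1.8,3,65,0,0,0,0,0,3,65,0,0,0,0,0,0,65,0,0,0,0,0,0,65])

```text
time_s: 8.98
position: [0.4789, -0.2778, 0.1316]
tool_rot: [-0.001, 3.141, -0.001]
wrist_force: [0.6, -0.5, 1.3]
finger_gap: 0.647
```

Run:
```python
from h import *
o=robot.get_obs();print(o["position"],Rn.from_rotvec(o["tool_rot"]).as_matrix().round(4).tolist())
c=robot.get_calibration("wrist");im=robot.read_camera("wrist")
for n,z in [("cap_hub",.045),("cap",.003),("dish",0)]:
    for l in robot.landmark_of("wrist",n)[:1]:
        print(n,round(l["p"],2),np.array(l["point"])*[W,H],atz(ray("wrist",np.array(l["point"])*[W,H],c),z).round(4))
# blue at hub-top height
b=ortho(im,c,.42,-.21,.045,480,480,4000)
hsv=cv2.cvtColor(b,cv2.COLOR_RGB2HSV);m=((hsv[...,0]>100)&(hsv[...,0]<125)&(hsv[...,1]>120)).astype(np.uint8)
v,u=np.nonzero(m);print("blue",.42+u.min()/4000,.42+u.max()/4000,-.21-v.max()/4000,-.21-v.min()/4000)
cv2.imwrite("pics/c1.png",np.hstack([b[:,:480],cv2.resize(im,(320,240)).repeat(2,0)])[...,::-1])
```

```text
[ 0.47888861 -0.27776264  0.13155277] [[-1.0, -0.0008, 0.0007], [-0.0008, 1.0, -0.0006], [-0.0007, -0.0006, -1.0]]
cap_hub 0.6 [280.784 219.786] [ 0.48   -0.2736  0.045 ]
cap 0.92 [276.304 202.188] [ 0.4789 -0.2769  0.003 ]
blue 0.44999999999999996 0.53975 -0.32875 -0.21975
```

View pics/c1.png

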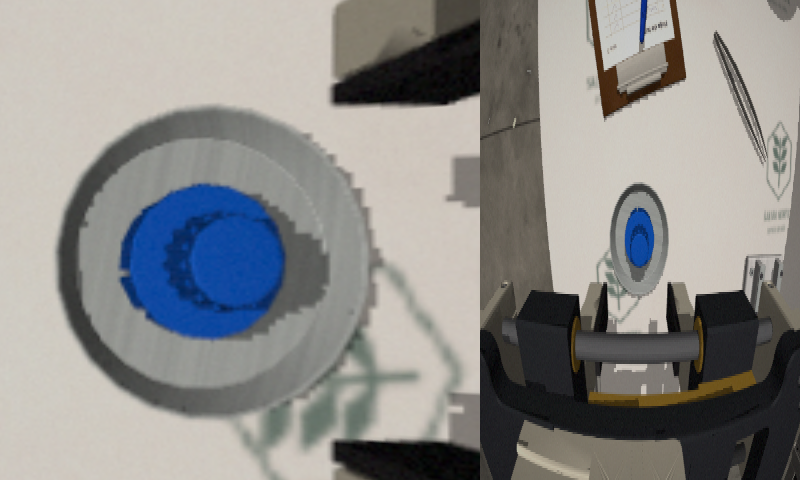

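Hub top sits at (238,262) in the rectified view, so (0.4795,-0.2755). I'll descend to TCP z≈0.040 and grip.

Request:
arm_command(moves=[0,0,0,-0.05,0.2,3,65,0,0,0,0,0,3,65,0,0,0,0,0,2,65,0,0,0,0,0,1,65,0,0,0,0,0,0,65])

```text
time_s: 9.8
position: [0.4788, -0.2756, 0.0406]
tool_rot: [0.001, -3.141, -0.0]
wrist_force: [-0.2, 0.1, -0.1]
finger_gap: 0.651
```

Request:
arm_command(moves=[0,0,0,-0.05,0,0.1,0,0,0,0,0,0,0,0,0,0,0,0,0,0,0,0,0,0,0,0,0,0,0,0,0,0,0,0,0,0,0,0,0,0,0,0], newtons=45)

```text
time_s: 10.55
position: [0.4794, -0.2758, 0.0398]
tool_rot: [-0.0, 3.141, -0.0]
wrist_force: [-0.6, 0.4, 3.2]
finger_gap: 0.262
```

Request:
arm_command(moves=[0,0,0,0,0,-3,0,0,0,0,0,0,-5,0,0,0,0,0,0,-6,0,0,0,0,0,0,-2,0,0,0,0,0,0,0,0])

```text
time_s: 11.18
position: [0.4799, -0.2758, 0.2012]
tool_rot: [0.0, 3.138, -0.001]
wrist_force: [0.4, 0.3, -1.2]
finger_gap: 0.259
```

Request:
arm_command(moves=[0,0,0,-3,4.7,0,0,0,0,0,-3,4.7,0,0,0,0,0,-3,4.7,0,0,0,0,0,-3,4.7,0,0,0,0,0,-2.8,4.8,0,0,0,0,0,0,0,0,0,0,0,0,0,0,0,0,0,0,0,0,0,0,0])

```text
time_s: 12.18
position: [0.6263, -0.0406, 0.1988]
tool_rot: [-0.002, -3.14, 0.0]
wrist_force: [-0.5, -0.5, -1.2]
finger_gap: 0.262
```

Run:
```python
from h import *
o=robot.get_obs();p=np.array(o["position"]);print(p,o["wrist_force"],o["finger_gap"])
c=robot.get_calibration("wrist");ims={k:robot.read_camera(k) for k in ["wrist","side","top"]}
for n,z in [("cap_hub",p[2]+.005),("cap",p[2]-.0368),("bottle_rim",.107),("bottle",.015),("jaw_tab",.045)]:
    rs=[]
    for cam in ims:
        for l in robot.landmark_of(cam,n)[:1]:
            uv=np.array(l["point"])*[W,H];r=ray(cam,uv,c if cam=="wrist" else None)
            print(n,cam,round(l["p"],2),uv.round(1),atz(r,z).round(4))
w=ims["wrist"];cv2.imwrite("pics/d1.png",np.hstack([cv2.resize(ims["side"][100:280,230:430],(400,360)),cv2.resize(w[150:330,180:380],(400,360))])[...,::-1])
```

```text
[ 0.62634894 -0.0406476   0.19884031] [-0.5069266  -0.47359936 -1.20916136] 0.2620113722144646
cap_hub wrist 0.87 [276.2 282.2] [ 0.6272 -0.0402  0.2038]
cap_hub side 0.74 [323.3 149.3] [ 0.6219 -0.0465  0.2038]
cap_hub top 0.5 [274.9 169. ] [ 0.627  -0.0421  0.2038]
cap wrist 0.65 [274.  247.7] [ 0.6275 -0.0414  0.162 ]
cap side 0.49 [319.  164.3] [ 0.6208 -0.034   0.162 ]
cap top 0.58 [271.5 177.2] [ 0.6167 -0.0339  0.162 ]
bottle_rim wrist 0.95 [278.5 218.6] [ 0.6282 -0.0381  0.107 ]
bottle_rim side 0.97 [317.7 188. ] [ 0.6198 -0.0384  0.107 ]
bottle_rim top 0.62 [275.3 178.5] [ 0.6247 -0.0427  0.107 ]
bottle wrist 0.62 [275.7 188.6] [ 0.628  -0.0401  0.015 ]
bottle side 0.85 [317.7 222.1] [ 0.6256 -0.0385  0.015 ]
bottle top 0.58 [276.  186.2] [ 0.6227 -0.0445  0.015 ]
jaw_tab wrist 0.77 [276.3 111.4] [ 0.5475 -0.0396  0.045 ]
jaw_tab side 0.78 [283.8 218.8] [ 0.546  -0.0402  0.045 ]
jaw_tab top 0.7 [274.7 216.1] [ 0.5396 -0.0408  0.045 ]
```

View pics/d1.png

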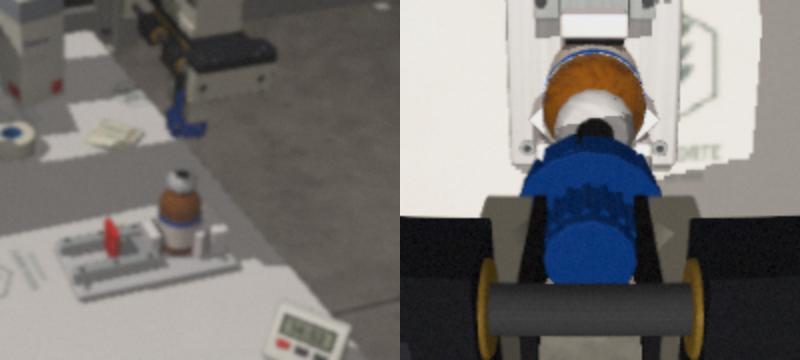

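Request:
arm_command(moves=[0,0,0,-0.1,0.1,2,0,0,0,0,0,0,2,0,0,0,0,0,0,0.8,0,0,0,0,0,0,0,0,0,0,0,0,0,0,0])

```text
time_s: 13.7
position: [0.6288, -0.0387, 0.1524]
tool_rot: [-0.0, 3.14, 0.0]
wrist_force: [0.2, -0.1, -0.2]
finger_gap: 0.264
```

Run:
```python
from h import *
o=robot.get_obs();p=np.array(o["position"]);print(p,o["tool_rot"],o["wrist_force"])
c=robot.get_calibration("wrist");ims={k:robot.read_camera(k) for k in ["wrist","side","top"]}
for cam in ims:
  for n,z in [("cap_hub",p[2]+.005),("cap",p[2]-.0368),("bottle",.015),("bottle_rim",.107)]:
    for l in robot.landmark_of(cam,n)[:1]:
        uv=np.array(l["point"])*[W,H];print(n,cam,round(l["p"],2),uv.round(1),atz(ray(cam,uv,c if cam=="wrist" else None),z).round(4))
  for n in ["cap","bottle"]:
    for l in robot.regions_of(cam,n)[:1]:
        print(n,cam,round(l["p"],2),(np.array(l["box"])*[W,H,W,H]).round(1))
w=ims["wrist"];cv2.imwrite("pics/e1.png",np.hstack([cv2.resize(ims["side"][130:250,260:380],(400,400),interpolation=2),cv2.resize(w[130:330,180:380],(400,400))])[...,::-1])
```

```text
[ 0.62875645 -0.03866944  0.15242793] [-2.79094259e-04  3.14034412e+00  1.92503744e-05] [ 0.18248722 -0.12064025 -0.2446587 ]
cap_hub wrist 0.6 [276.6 281.2] [ 0.6289 -0.038   0.1574]
cap wrist 0.89 [274.8 246.1] [ 0.6289 -0.0389  0.1156]
bottle wrist 0.69 [274.2 195.8] [ 0.6255 -0.0396  0.015 ]
cap wrist 0.85 [238.8 217.6 312.5 294.4]
bottle wrist 0.75 [243.6 180.6 308.4 230.1]
cap_hub side 0.74 [324.7 166.1] [ 0.6323 -0.0372  0.1574]
cap side 0.78 [319.6 179.5] [ 0.6302 -0.0223  0.1156]
bottle side 0.71 [317.8 222.5] [ 0.6253 -0.04    0.015 ]
bottle_rim side 0.68 [318.5 188.1] [ 0.6211 -0.0393  0.107 ]
cap side 0.62 [312.9 164.4 333.3 188.5]
bottle side 0.72 [309.2 188.5 333.2 229.5]
cap_hub top 0.56 [274.6 171.5] [ 0.6314 -0.0413  0.1574]
cap top 0.42 [271.8 177.8] [ 0.6248 -0.0343  0.1156]
bottle top 0.7 [274.1 187. ] [ 0.6206 -0.0394  0.015 ]
bottle_rim top 0.69 [276.5 178. ] [ 0.626  -0.0458  0.107 ]
bottle top 0.54 [265.8 184.  282.5 193.4]
```

View pics/e1.png

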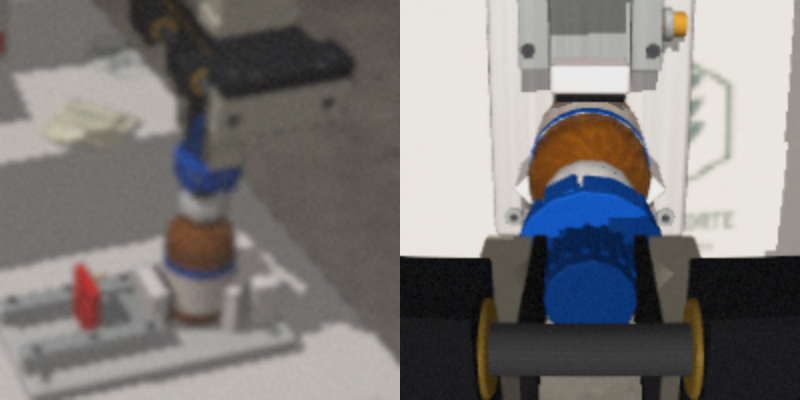

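Run:
```python
from h import *
c=robot.get_calibration("side");K,R,t=map(np.array,(c["K"],c["R"],c["t"]))
for P in [(.628,-.0395,.06),(.628,-.0395,.107),(.628,-.0395,.14),(.633,-.0395,.14),(.628,-.0345,.14)]:
    q=K@(R@np.array(P)+t);print(P,(q[:2]/q[2]).round(2))
```

```text
(0.628, -0.0395, 0.06) [320.15 205.67]
(0.628, -0.0395, 0.107) [321.57 187.57]
(0.628, -0.0395, 0.14) [322.61 174.27]
(0.633, -0.0395, 0.14) [324.88 173.85]
(0.628, -0.0345, 0.14) [321.65 172.98]
```

Aligned within about 1 mm. Press down in stages at 60 N grip.

Request:
arm_command(moves=[0,0,0,0.03,-0.03,0.5,0,0,0,0,0,0,0.4,0,0,0,0,0,0,0.2,0,0,0,0,0,0,0.2,0,0,0,0,0,0,0,0], newtons=60)

```text
time_s: 15.38
position: [0.6286, -0.0391, 0.1399]
tool_rot: [-0.001, 3.14, -0.001]
wrist_force: [-0.6, 0.6, 7.7]
finger_gap: 0.258
```

Contact came at the expected height with 7.7 N vertical and hardly any side force. Continue.

Request:
arm_command(moves=[0,0,0,0,0,0.25,0,0,0,0,0,0,0.25,0,0,0,0,0,0,0.25,0,0,0,0,0,0,0.25,0,0,0,0,0,0,0,0])

```text
time_s: 16.0
position: [0.6271, -0.039, 0.1276]
tool_rot: [-0.001, -3.14, -0.0]
wrist_force: [-0.0, -0.5, -1.0]
finger_gap: 0.262
```

Request:
arm_command(moves=[0,0,0,0,0,0.2,0,0,0,0,0,0,0.2,0,0,0,0,0,0,0.2,0,0,0,0,0,0,0,0,0,0,0,0,0,0,0])

```text
time_s: 16.62
position: [0.6294, -0.0391, 0.127]
tool_rot: [-0.002, 3.137, -0.001]
wrist_force: [-8.3, 1.2, 27.9]
finger_gap: 0.26
```

Request:
arm_command(moves=[0,0,0,0.1,0,-0.05,0,0,0,0,0,0,0,0,0,0,0,0,0,0,0])

```text
time_s: 17.0
position: [0.6288, -0.039, 0.1271]
tool_rot: [-0.002, 3.136, -0.001]
wrist_force: [-5.3, 1.6, 22.5]
finger_gap: 0.257
```

Run:
```python
from h import *
o=robot.get_obs();p=np.array(o["position"]);print(p,o["tool_rot"],o["wrist_force"])
c=robot.get_calibration("wrist");ims={k:robot.read_camera(k) for k in ["wrist","side"]}
for cam in ims:
  for n,z in [("cap_hub",.1318),("bottle",.015),("jaw_tab",.045)]:
    for l in robot.landmark_of(cam,n)[:1]:
        uv=np.array(l["point"])*[W,H];print(n,cam,round(l["p"],2),uv.round(1),atz(ray(cam,uv,c if cam=="wrist" else None),z).round(4))
w=ims["wrist"];cv2.imwrite("pics/f1.png",np.hstack([cv2.resize(ims["side"][130:250,260:380],(400,400),interpolation=2),cv2.resize(w[130:330,180:380],(400,400))])[...,::-1])
```

```text
[ 0.62878746 -0.03904469  0.12705636] [-2.38884756e-03  3.13636125e+00 -8.49262189e-04] [-5.31191637  1.57977963 22.52687581]
cap_hub wrist 0.76 [277.1 283. ] [ 0.6302 -0.0381  0.1318]
bottle wrist 0.74 [274.3 205.5] [ 0.6271 -0.0399  0.015 ]
jaw_tab wrist 0.65 [276.  108.6] [ 0.5474 -0.0387  0.045 ]
cap_hub side 0.46 [323.7 179.2] [ 0.6283 -0.0457  0.1318]
bottle side 0.98 [319.3 220. ] [ 0.6318 -0.0328  0.015 ]
jaw_tab side 0.81 [281.9 215.3] [ 0.5462 -0.0276  0.045 ]
```

View pics/f1.png

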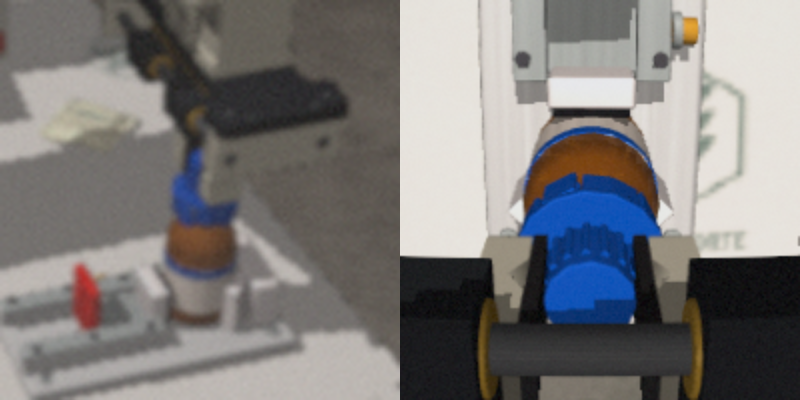

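Run:
```python
from h import *
o=robot.get_obs();print(o["position"],o["wrist_force"],o["finger_gap"],o["time_s"]);print(robot.hand_in())
```

```text
[ 0.62877854 -0.03906317  0.12705509] [-5.42784096  0.99287095 22.71270802] 0.26157391379541123 17.4
the job is handed in; nothing more can be done
None
```

I closed the clamp, then gripped the cap by its hub and pressed it onto the bottle through the click. I handed the job in at 17.4 s with the gripper still pressing; no verdict was reported.

**Last checks:**
- **Press:** the gripper was pushing down with about 22.7 N on a firm stop. The grip was set to 60 N, with the fingers about 23 mm apart on the hub. About 5 N of sideways force remained.
- **Cap height:** contact came where expected. The force then dropped to about 0 after the snap and rose to 28 N at a tool height of 0.127 m, against about 0.1266 m expected for fully seated. The picture shows the cap covering the rim.
- **Clamp:** the wrist camera put the tab at x = 0.547 to 0.549 m, about 80 mm behind the bottle, which matches home. The bottle looked upright in the vee.
- **Bystanders:** I made no contact with the tape, timer, forceps or gauze that I know of. I did not measure their positions again at the end.

**Disagreements:** the side and top cameras differed from the wrist camera by several millimetres on some points. I relied on the wrist camera and the known clamp dimensions. The jaw position, the cap's squareness and the pad force could not be read directly.

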